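# Roll the water cartridge up into its cradle

### The job

Using only the fingertips or the outside of the fingers, push the white cartridge with blue ends up the shallow ramp until it drops into its seat against the blue stop, and leave it resting there. Push gently and keep the fingers behind it all the way, so that it never gets away from you or runs back down the ramp. Do not grip or lift it, and leave the other things on the bench where they stand.

Things in the scene. Friction and masses are not known exactly. Their poses are not given: they have to be found in the camera images.
- cartridge_mid (a point): centre of the purification cartridge: a smooth, rather slippery plastic cylinder, white with blue ends, 80 mm in diameter and 180 mm long, 0.5 to 0.9 kg. It lies on its side on the level landing at the ramp's foot, its axle level and across the ramp, and rolls freely
- cartridge: the same cartridge; origin also at its centre; its y axis runs along its axle, x and z turn as it rolls
- cradle: fixed cradle with ramp; origin on the bench, below the slope's foot, on the centre line; x uphill (away from the robot), y left, z up. Level grey landing, x -125 to 0 mm, 12 mm above the bench, with a rear lip (x -130 to -125, top 18 mm above the bench). Green slope of 9 degrees, x 0 to 130 mm, rising to 32.6 mm. White side walls: inner faces at y -94 and 94, 12 mm thick, top 50 mm above the bench
- seat (a point): where the cartridge's centre comes to lie when seated: 151 mm uphill of the cradle's origin (149 to 153 mm are all seated), 67.6 mm above the bench; same axes as the cradle. The grey seat (x 130 to 193 mm of the cradle) is sunk 5 mm below the slope's top edge, 27.6 mm above the bench; the cartridge stays in it. The rigid blue stop's upright face is 42 mm uphill of this point, its top 80 mm above the bench
- bottle: clear 60 mm sample bottle with a blue cap, 130 mm tall, standing; origin at the centre of its underside; to be left alone
- beaker: glass beaker, 70 mm across, 90 mm tall, standing open end up; origin at the centre of its underside; to be left alone
- jar: amber jar with a red lid, 64 mm across, 75 mm tall, standing; origin at the centre of its underside; to be left alone
- capsule: blue filter capsule, 52 mm across, 85 mm tall with a thin nozzle on top, standing; origin at the centre of its underside; to be left alone
- spanner: steel spanner 160 mm long, lying flat along its x axis; to be left alone
- oring: black rubber ring, 60 mm outside, 40 mm inside, 12 mm high, lying flat; origin at the centre of its underside; to be left alone
Not all that is in view belongs to the job. Leave any green look-alike of the cartridge alone.

How it is judged:
By the outcome, as a careful person would: the job done as asked, in the order asked, and still so for the second after the job is handed in, with the robot touching nothing.
It also fails if it takes over 42 s, if anything falls off the work surface, if the arm or the gripper's body presses on something with over 40 N, if the wrist force passes 120 N, or if a joint passes its speed limit or range.

### The arm

A 6-joint arm with a two-finger parallel gripper is mounted at the origin on the work surface. World frame = base frame: x ahead of the robot, y to its left, z up, the work surface at z = 0. Lengths are in m, angles in rad, forces in N, time in s.
With the tool pointing down it reaches from about 0.3 to 0.775 m from the base axis. Payload 14.6 kg.
Tool frame: the origin (TCP) lies between the finger pads; the fingertips stand 22 mm ahead of it and the grasp point (between the pads) lies 3 mm ahead of it; z points along the fingers, y is the line along which they close (so a half turn about z gives the same grasp; the last joint's range is limited). The gripper opens to 85 mm and grips with 20 to 120 N. Pads are 22 mm wide; open, the fingers measure 114 mm over their backs; the gripper's body (76 mm by 85 mm) begins 54 mm behind the grasp point. The pads swing forward as they close: fully open they stand 13 mm farther back than shut.
Start: joints at [1.156, 0.3, 1.521, -0, 1.321, -0.067], TCP at [0.187, 0.517, 0.253] pointing down, gripper open.
Joint ranges: [-3.03, 3.03], [-0.79, 2.21], [0.23, 2.52], [-1.04, 4.18], [0, 3.07], [-2.55, 2.55]. Speed limits (rad/s): [2.22, 2.22, 2.57, 3.14, 3.14, 3.14].

### API

Orientations are given as a 3x3 rotation matrix whose columns are the frame's x, y, z axes.
In Python, from workcell import * gives the robot as it stands.
- The arm moves only by the shell command python3 -m inch 'ROWS' [OPENING]. ROWS is JSON, a list of rows, each a list of 6 numbers: the shift along the tool's x, y, z as a fraction of full scale, then the turn, a rotation vector about the tool's x, y, z as a fraction of full scale. In form: [[tx, ty, tz, ax, ay, az], ...]. A call has 1 to 5 rows; each row is the pose to reach, as a shift and turn from the pose commanded when the call began, along the tool's axes at that moment; what a row does not reach only later rows make up. Full scale, the value 1, is 0.6 m for a shift and 90 degrees for a turn. A row lasts 1/8 s, in which the tool goes at most 62.5 mm and 10.7 degrees, less where a joint would pass 70% of its speed; a pose out of reach is approached as far as the arm can. A call with a number of a shift or a turn outside -1 to 1 is refused whole. A call with a gripper value outside its range is refused whole. OPENING is the closure, from -1 (fully open) to 1 (shut), so that 0 is half open, set as the call begins (- or left out, the last holds). The fingers move at their own pace and stop on an object; the grip force is fixed at half the most. Time passes only in rows, so rows that repeat a pose let the fingers close. It gives the time, the measured TCP pose, the force, the opening and the grip force at its end, in the units of the state.
- get_state(): the state, without advancing time (a new reading comes with each control period).
- get_image(name): name is "scene" or "top" or "wrist"; returns a dict with "frame" (384x512x3 uint8, red, green, blue), "range_z" (384x512 float32, m along the optical axis (not along the pixel's ray), 0 where there is no reading), "fx", "fy", "cx", "cy" (pixels), "eye" and "orientation" of the camera in the world; the wrist camera has in their place "hand_eye" (4x4, takes a point from camera to tool coordinates, whose origin is the TCP and whose axes are the flange's). Camera axes: x right, y down, z forward; pixel columns grow to the right and rows downward; lengths in m; the calibration is good to about 2 mm. A picture is of the moment at which its call begins: read the wrist's pose just before it.
- sign_off(): hands the job in; it is judged then, once.
The state is a dict: "time_s": time; "joint_pos": joint angles; "joint_vel": joint speeds; "joint_torque": joint torques, N m; "tcp_pos": TCP position; "tcp_rot": TCP orientation; "contact_force": force on the tool from outside, world axes, zero at the start; "wrist_torque": the same for the moment, N m; "gripper_width": opening from 0.0 (shut) to 1.0 (fully open); "gripper_force": force on a finger pad.
Only numpy, scipy, OpenCV 4.12 (cv2) and the standard library are available. Lean on these libraries where they do the work, as an engineer would, in place of code of your own. Each camera call takes 0.05 s, during which the arm holds its last target. There are 200 camera calls.

## Working session

There is one attempt and no reset: what is moved stays moved. The work goes in short steps, Python scripts to look and compute and a shell command to move; the robot and the scene stay as the last step left them, time stands still between calls to the robot, and variables do not carry over. Pictures are saved under pics/ and viewed, at most 10 in all, crops included, and the job is handed in when it is done.

```bash
mkdir -p pics; cat > h.py <<'E'
from workcell import *
import numpy as np, cv2
def shot(n,fn):
    im=get_image(n); cv2.imwrite('pics/'+fn,cv2.cvtColor(im['frame'],cv2.COLOR_RGB2BGR)); return im
def pts(im):
    z=im['range_z']; v,u=np.indices(z.shape)
    p=np.stack([(u-im['cx'])/im['fx']*z,(v-im['cy'])/im['fy']*z,z],-1)
    return p@np.array(im['orientation']).T+np.array(im['eye'])
E
python3 - <<'E'
from h import *
for n in ('top','scene'):
    im=shot(n,n+'1.png'); np.save(n+'.npy',pts(im)); print(im['eye'],np.round(im['orientation'],3).tolist(),im['fx'])
print(get_state()['time_s'])
E
```

```text
[0.28435897 0.04692203 1.29415061] [[0.018, -0.989, 0.146], [-1.0, -0.02, -0.015], [0.018, -0.146, -0.989]] 481.3709342811008
[ 1.34392219 -0.01512997  0.92943235] [[0.057, 0.694, -0.718], [0.998, -0.033, 0.048], [0.01, -0.72, -0.694]] 450.16633612372675
0.1
```

View pics/top1.png

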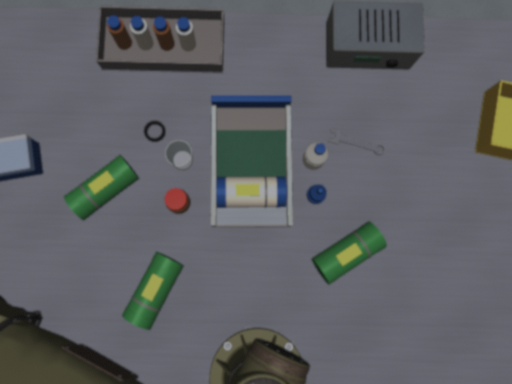

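View pics/scene1.png

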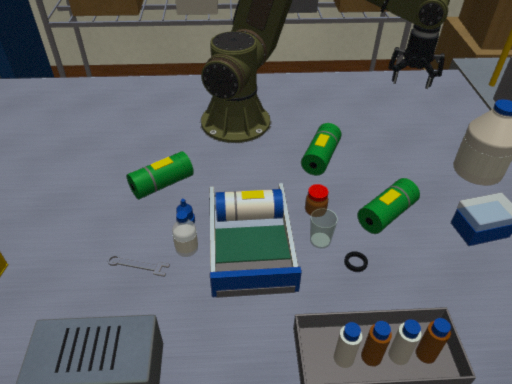

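The top view shows the cartridge at about (252,191) on the landing, the blue stop at the far end (252,100), and the white walls at columns 213 and 291. The scene view confirms this, with the green look-alikes lying elsewhere. Next I'll measure the cradle and cartridge.

```bash
python3 - <<'E'
from h import *
P=np.load('top.npy'); f=cv2.imread('pics/top1.png'); hsv=cv2.cvtColor(f,cv2.COLOR_BGR2HSV)
roi=np.zeros(f.shape[:2],bool); roi[90:232,205:298]=1
H,S,V=[hsv[...,i].astype(int) for i in range(3)]
blue=roi&(abs(H-112)<12)&(S>130)
def rep(n,m):
    q=P[m]; q=q[np.isfinite(q).all(1)]
    c,s,a=cv2.minAreaRect(q[:,:2].astype(np.float32)); print(n,len(q),np.round(np.r_[c],4),np.round(s,4),round(a,2),'z',np.round(np.percentile(q[:,2],[5,50,95]),4))
m=blue.copy(); m[120:]=0; m&=P[...,2]>.07; rep('stop top',m)
m=roi&(P[...,2]>.06); m[:160]=0; rep('cart',m)
q=P[m]; 
t=q[q[:,2]>q[:,2].max()-.006]; print('crest',np.round(t.mean(0),4))
m=roi&(H>60)&(H<95)&(S>80); rep('green',m)
w=roi&(abs(P[...,2]-.05)<.006)&(S<60)&(V>110)
u=np.indices(w.shape)[1]
for s,n in ((u<222,'L'),(u>282,'R')):
    q=P[w&s]; k=np.polyfit(q[:,0],q[:,1],1); print(n,len(q),k, q[:,0].min(),q[:,0].max(), q[:,1].mean())
st=get_state(); print(np.round(st['tcp_rot'],3).tolist(),st['tcp_pos'],st['gripper_width'])
E
```

```text
stop top 511 [0.5052 0.0259] [0.4405 0.2053] 1.43 z [0.0716 0.0792 0.0837]
cart 2106 [0.4071 0.0313] [0.2448 0.1909] 1.24 z [0.0681 0.0869 0.0947]
crest [0.2844 0.0469 1.2942]
green 2927 [0.4634 0.0252] [0.3572 0.1793] 1.15 z [0.0127 0.0221 0.0318]
L 515 [0.02234618 0.11490782] 0.38513669226341163 0.7051281539736172 0.1268706661754749
R 543 [ 0.02441894 -0.08598423] 0.3911636668113182 0.7091274324574743 -0.07263121559389822
[[-0.94, 0.341, -0.0], [0.341, 0.94, -0.001], [0.0, -0.001, -1.0]] [0.18739563 0.51688722 0.25272709] 1.0017616141493766
```

```bash
python3 - <<'E'
from h import *
P=np.load('top.npy'); f=cv2.imread('pics/top1.png'); hsv=cv2.cvtColor(f,cv2.COLOR_BGR2HSV)
ok=P[...,2]<.5
a=.0234; R=np.array([[np.cos(a),np.sin(a)],[-np.sin(a),np.cos(a)]])
C=P.copy(); C[...,:2]=(P[...,:2]-[0,.0145])@R.T   # cradle-aligned, u along ramp, v across
roi=np.zeros(f.shape[:2],bool); roi[90:232,205:298]=1; roi&=ok
u,v,z=C[...,0],C[...,1],C[...,2]; H,S=hsv[...,0].astype(int),hsv[...,1]
m=roi&(abs(H-112)<12)&(S>130)&(abs(z-.08)<.006)&(np.indices(z.shape)[0]<120); print('stop u',np.percentile(u[m],[2,50,98]),'v',np.percentile(v[m],[1,99]))
g=roi&(H>60)&(H<95)&(S>80)&(z>.005); print('green u',np.percentile(u[g],[.5,99.5]),np.polyfit(u[g],z[g],1))
m=roi&(z>.065)&(np.indices(z.shape)[0]>165)&(abs(v)<.092); print('cart',m.sum(),'v',np.percentile(v[m],[1,99]))
# circle fit of section: u^2+z^2 linear
A=np.c_[2*u[m],2*z[m],np.ones(m.sum())]; s=np.linalg.lstsq(A,u[m]**2+z[m]**2,rcond=None)[0]; print('centre',s[:2],np.sqrt(s[2]+s[0]**2+s[1]**2))
for sl in (v>.05,v<-.05): 
    k=m&sl&(z>.0); 
    print(np.mean((s[0],)), np.median(u[k&(z>z[k].max()-.004)]))
E
```

```text
stop u [0.70977965 0.71735252 0.72499454] v [-0.10020192  0.10230799]
green u [0.52492947 0.64086386] [ 0.15710018 -0.06949991]
cart 2014 v [-0.08694032  0.09005173]
centre [0.47418294 0.05590071] 0.03697589455406551
0.47418293511146875 0.47440206357852965
0.47418293511146875 0.4737528344942801
```

```bash
python3 -m inch '[[-0.07,-0.072,0,0,0,-0.1],[-0.14,-0.144,0,0,0,-0.2],[-0.21,-0.216,0,0,0,-0.236],[-0.28,-0.288,0,0,0,-0.236],[-0.35,-0.36,0,0,0,-0.236]]' 0; cat >> h.py <<'E'
A=.0234; CR=np.array([[np.cos(A),-np.sin(A),0],[np.sin(A),np.cos(A),0],[0,0,1]])
def goal(u,v,z):
    "rows values to bring TCP to cradle-aligned u,v and height z, tool y across"
    st=get_state(); R=np.array(st['tcp_rot']); p=np.array(st['tcp_pos'])
    g=CR@[u,v,z]+[0,.0145,0]
    from scipy.spatial.transform import Rotation as T
    G=CR@np.diag([-1.,1,-1])
    print('t',round(st['time_s'],2),'uvz',np.round(CR.T@(p-[0,.0145,0]),4),'w',round(st['gripper_width'],2),'F',np.round(st['contact_force'],1))
    print('shift',np.round(R.T@(g-p)/.6,4),'turn',np.round(T.from_matrix(R.T@G).as_rotvec()/(np.pi/2),4))
E
python3 -c "
from h import *
goal(.405,0,.25)"
```

```text
time_s: 0.72
tcp_pos: [0.3115, 0.2406, 0.2532]
tcp_rot: [[-1.0, -0.023, 0.0], [-0.023, 1.0, 0.0], [-0.0, 0.0, -1.0]]
contact_force: [1.8, 0.2, -0.0]
gripper_width: 0.5
gripper_force: 0.0
t 0.72 uvz [0.3167 0.2188 0.2532] w 0.5 F [ 1.8  0.2 -0. ]
shift [-0.1471 -0.3646  0.0054] turn [ 0.      0.0001 -0.    ]
```

```bash
python3 -m inch '[[-0.036,-0.09,0,0,0,0],[-0.072,-0.18,0,0,0,0],[-0.108,-0.27,0,0,0,0],[-0.147,-0.3646,0.03,0,0,0],[-0.147,-0.3646,0.06,0,0,0]]'; python3 -c "
from h import *
goal(.405,0,.07)
shot('wrist','w1.png'); im=get_image('wrist'); print(np.round(im['hand_eye'],3))"
```

```text
time_s: 1.35
tcp_pos: [0.4052, 0.0226, 0.2166]
tcp_rot: [[-1.0, -0.018, -0.0], [-0.018, 1.0, -0.0], [0.0, -0.0, -1.0]]
contact_force: [1.0, 0.6, -0.4]
gripper_width: 0.499
gripper_force: 0.0
t 1.35 uvz [ 0.4053 -0.0014  0.2166] w 0.5 F [ 1.   0.6 -0.4]
shift [0.0005 0.0024 0.2443] turn [-0.0002 -0.     -0.0036]
[[-0.001 -0.949 -0.316  0.081]
 [ 1.    -0.001 -0.001  0.   ]
 [ 0.001 -0.316  0.949 -0.121]
 [ 0.     0.     0.     1.   ]]
```

View pics/w1.png

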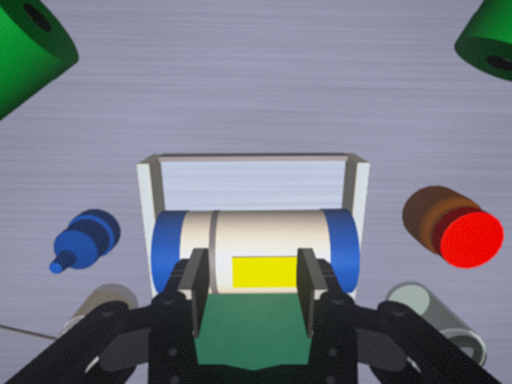

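```bash
python3 -c "
from h import *
st=get_state(); im=get_image('wrist'); he=np.array(im['hand_eye'])
z=im['range_z']; v,u=np.indices(z.shape); p=np.stack([(u-im['cx'])/im['fx']*z,(v-im['cy'])/im['fy']*z,z,np.ones_like(z)],-1)@he.T
w=p[...,:3]@np.array(st['tcp_rot']).T+np.array(st['tcp_pos']); c=(w-[0,.0145,0])@CR
m=(z>.1)&(c[...,2]>.06)&(c[...,2]<.1)&(abs(c[...,1])<.085)&(c[...,0]>.42)&(c[...,0]<.53)
q=c[m]; B=np.c_[2*q[:,0],2*q[:,2],np.ones(len(q))]; s=np.linalg.lstsq(B,q[:,0]**2+q[:,2]**2,rcond=None)[0]; print(len(q),s[:2],np.sqrt(s[2]+s[0]**2+s[1]**2),np.percentile(q[:,0],1))
f=(z>0)&(z<.25); t=p[f][:,:3]; print('finger zmax',np.percentile(t[:,2],99.5), np.percentile(t[t[:,2]>0][:,0],[1,99]), np.percentile(t[t[:,2]>0][:,1],[1,99]))
"; python3 -m inch '[[0,0.0024,0.06,0,0,-0.0036],[0,0.0024,0.13,0,0,-0.0036],[0,0.0024,0.19,0,0,-0.0036],[0,0.0024,0.235,0,0,-0.0036],[0,0.0024,0.26,0,0,-0.0036]]'; python3 -c "
from h import *
goal(.42,0,.062)"
```

```text
11678 [0.47358831 0.05429495] 0.03901843431656815 0.43441979654470153
finger zmax 0.15783284174808546 [-0.00891877  0.1438409 ] [-0.18933354  0.19206903]
time_s: 2.12
tcp_pos: [0.4044, 0.0281, 0.0609]
tcp_rot: [[-1.0, -0.03, -0.0], [-0.03, 1.0, 0.0], [0.0, 0.0, -1.0]]
contact_force: [0.6, -0.3, 0.7]
gripper_width: 0.502
gripper_force: 0.0
t 2.12 uvz [0.4046 0.0041 0.0609] w 0.5 F [ 0.6 -0.3  0.7]
shift [-0.0256 -0.007  -0.0018] turn [ 0.     -0.0002  0.0045]
```

```bash
python3 -m inch '[[0,0,0,0,0,0],[0,0,0,0,0,0]]' >/dev/null; python3 -c "
from h import *
goal(.42,0,.062)"
```

```text
t 2.38 uvz [0.4052 0.0036 0.0623] w 0.5 F [-0.2 -0.6  0.4]
shift [-0.0247 -0.0062  0.0006] turn [-0.      0.001   0.0039]
```

```bash
python3 -m inch '[[-0.01,-0.003,0,0,0,0.002],[-0.018,-0.006,0,0,0,0.004],[-0.022,-0.006,0,0,0,0.004],[-0.026,-0.006,0,0,0,0.004],[-0.03,-0.006,0,0,0,0.004]]' ; python3 -m inch '[[-0.004,0,0,0,0,0],[-0.009,0,0,0,0,0],[-0.014,0,0,0,0,0],[-0.019,0,0,0,0,0],[-0.024,0,0,0,0,0]]'; python3 -c "
from h import *
goal(.42,0,.062); im=shot('scene','s2.png'); P=pts(im)
c=(P-[0,.0145,0])@CR; m=(abs(c[...,1])<.085)&(c[...,2]>.075)&(c[...,2]<.1)&(c[...,0]>.44)&(c[...,0]<.6); q=c[m]; print(len(q),q[q[:,2]>q[:,2].max()-.003].mean(0))"
```

```text
time_s: 3.0
tcp_pos: [0.4226, 0.0241, 0.0613]
tcp_rot: [[-1.0, -0.022, -0.0], [-0.022, 1.0, 0.0], [0.0, 0.0, -1.0]]
contact_force: [-3.2, -0.1, 1.7]
gripper_width: 0.5
gripper_force: 1.6
time_s: 3.62
tcp_pos: [0.4371, 0.0244, 0.0613]
tcp_rot: [[-1.0, -0.022, 0.0], [-0.022, 1.0, -0.0], [-0.0, -0.0, -1.0]]
contact_force: [0.6, 0.2, 0.3]
gripper_width: 0.497
gripper_force: 0.1
t 3.62 uvz [ 4.372e-01 -3.000e-04  6.130e-02] w 0.5 F [0.6 0.2 0.3]
shift [ 0.0287  0.0005 -0.0012] turn [-0.      0.     -0.0007]
1211 [ 0.45350627 -0.00934365  0.09807736]
```

View pics/s2.png

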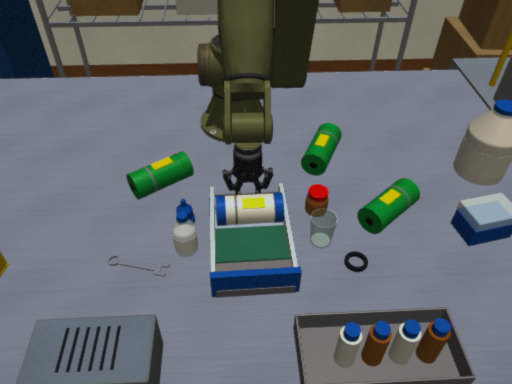

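The scene view shows the two fingers just behind the cartridge, at about (235,185) and (265,182), with the cartridge straight between the walls. I'll measure the gap.

```bash
cat >> h.py <<'E'
def cart(n='scene',lo=.44,hi=.72):
    im=get_image(n); c=(pts(im)-[0,.0145,0])@CR
    for s in (1,-1):
        v=c[...,1]*s; m=(v>.058)&(v<.086)&(c[...,2]>.058)&(c[...,2]<.118)&(c[...,0]>lo)&(c[...,0]<hi); q=c[m]
        best=None
        # centre with known radius: robust least squares
        from scipy.optimize import least_squares
        r=least_squares(lambda x:np.hypot(q[:,0]-x[0],q[:,2]-x[1])-.04,[np.median(q[:,0])-.005,np.median(q[:,2])-.03],loss='soft_l1',f_scale=.002)
        print('v',s,len(q),'centre',np.round(r.x,4))
E
python3 -c "
from h import *
cart(); goal(.42,0,.062)"
```

```text
v 1 279 centre [0.4935 0.0514]
v -1 284 centre [0.4934 0.0514]
t 3.73 uvz [ 4.373e-01 -3.000e-04  6.130e-02] w 0.5 F [ 0.4 -0.2 -0.2]
shift [ 0.0288  0.0005 -0.0012] turn [-0.      0.0001 -0.0007]
```

```bash
python3 -m inch '[[-0.007,0,0,0,0,0],[-0.014,0,0,0,0,0],[-0.021,0,0,0,0,0],[-0.028,0,-0.0005,0,0,0],[-0.035,0,-0.001,0,0,0]]' ; python3 -c "
from h import *
cart(); goal(.42,0,.062)"; python3 -m inch '[[-0.008,0,-0.001,0,0,0],[-0.016,0,-0.002,0,0,0],[-0.024,0,-0.003,0,0,0],[-0.032,0,-0.004,0,0,0],[-0.04,0,-0.005,0,0,0]]'; python3 -c "
from h import *
cart(); goal(.42,0,.062)"
```

```text
time_s: 4.35
tcp_pos: [0.4582, 0.0249, 0.0619]
tcp_rot: [[-1.0, -0.022, -0.0], [-0.022, 1.0, 0.0], [0.0, 0.0, -1.0]]
contact_force: [0.0, -0.2, 0.1]
gripper_width: 0.5
gripper_force: 0.0
v 1 289 centre [0.5137 0.051 ]
v -1 297 centre [0.5143 0.051 ]
t 4.4 uvz [ 4.587e-01 -3.000e-04  6.200e-02] w 0.5 F [-0.   0.2  0.3]
shift [ 0.0646  0.0005 -0.    ] turn [-0.      0.0003 -0.0007]
time_s: 5.03
tcp_pos: [0.4822, 0.0254, 0.0649]
tcp_rot: [[-1.0, -0.022, -0.0], [-0.022, 1.0, -0.0], [0.0, -0.0, -1.0]]
contact_force: [-2.2, -0.0, 1.9]
gripper_width: 0.502
gripper_force: 1.5
v 1 301 centre [0.5368 0.0544]
v -1 310 centre [0.5372 0.0545]
t 5.08 uvz [ 4.83e-01 -4.00e-04  6.51e-02] w 0.5 F [ 0.4 -0.1  0.7]
shift [0.1049 0.0006 0.0051] turn [-0.      0.0006 -0.0007]
```

```bash
python3 -m inch '[[-0.008,0,-0.001,0,0,0],[-0.016,0,-0.002,0,0,0],[-0.024,0,-0.003,0,0,0],[-0.032,0,-0.004,0,0,0],[-0.04,0,-0.005,0,0,0]]'; python3 -c "
from h import *
cart(); goal(.42,0,.062)"; python3 -m inch '[[-0.008,0,-0.001,0,0,0],[-0.016,0,-0.002,0,0,0],[-0.024,0,-0.003,0,0,0],[-0.032,0,-0.004,0,0,0],[-0.04,0,-0.005,0,0,0]]'; python3 -c "
from h import *
cart(); goal(.42,0,.062)"
```

```text
time_s: 5.7
tcp_pos: [0.5062, 0.0259, 0.0679]
tcp_rot: [[-1.0, -0.022, 0.0], [-0.022, 1.0, -0.0], [-0.0, -0.0, -1.0]]
contact_force: [-3.0, 0.7, 1.5]
gripper_width: 0.503
gripper_force: 1.5
v 1 331 centre [0.5607 0.0581]
v -1 335 centre [0.5611 0.0584]
t 5.75 uvz [ 5.07e-01 -4.00e-04  6.81e-02] w 0.5 F [ 0.8 -0.1 -0.1]
shift [0.145  0.0005 0.01  ] turn [-0.      0.0006 -0.0007]
time_s: 6.38
tcp_pos: [0.5302, 0.0265, 0.0709]
tcp_rot: [[-1.0, -0.022, -0.0], [-0.022, 1.0, -0.0], [0.0, -0.0, -1.0]]
contact_force: [-3.1, -0.6, 1.3]
gripper_width: 0.5
gripper_force: 1.5
v 1 346 centre [0.5848 0.0622]
v -1 364 centre [0.585  0.0622]
t 6.42 uvz [ 5.309e-01 -5.000e-04  7.110e-02] w 0.5 F [ 0.2  0.1 -1.1]
shift [0.1849 0.0005 0.015 ] turn [-0.      0.0006 -0.0008]
```

```bash
python3 -m inch '[[-0.008,0,-0.001,0,0,0],[-0.016,0,-0.002,0,0,0],[-0.024,0,-0.003,0,0,0],[-0.032,0,-0.004,0,0,0],[-0.04,0,-0.005,0,0,0]]'; python3 -m inch '[[-0.008,0,-0.001,0,0,0],[-0.016,0,-0.002,0,0,0],[-0.024,0,-0.003,0,0,0],[-0.032,0,-0.004,0,0,0],[-0.04,0,-0.005,0,0,0]]'; python3 -c "
from h import *
cart(hi=.69); goal(.42,0,.062)"
```

```text
time_s: 7.05
tcp_pos: [0.5542, 0.027, 0.0739]
tcp_rot: [[-1.0, -0.022, 0.0], [-0.022, 1.0, -0.0], [-0.0, -0.0, -1.0]]
contact_force: [-3.2, 0.7, 1.1]
gripper_width: 0.496
gripper_force: 1.5
time_s: 7.68
tcp_pos: [0.5782, 0.0276, 0.0769]
tcp_rot: [[-1.0, -0.022, 0.0], [-0.022, 1.0, 0.0], [-0.0, 0.0, -1.0]]
contact_force: [-2.8, -0.4, 0.2]
gripper_width: 0.498
gripper_force: 1.5
v 1 358 centre [0.6319 0.0701]
v -1 371 centre [0.632 0.07 ]
t 7.72 uvz [ 5.789e-01 -5.000e-04  7.710e-02] w 0.5 F [ 0.3 -0.  -0.5]
shift [0.2649 0.0005 0.0249] turn [-0.      0.0006 -0.0008]
```

```bash
python3 -m inch '[[-0.005,0,0,0,0,0],[-0.009,0,0,0,0,0],[-0.013,0,0,0,0,0],[-0.017,0,0,0,0,0],[-0.021,0,0,0,0,0]]'; python3 -c "
from h import *
cart(hi=.695); goal(.42,0,.062)"; python3 -m inch '[[-0.004,0,0,0,0,0],[-0.008,0,0,0,0,0],[-0.012,0,0,0,0,0],[-0.016,0,0,0,0,0],[-0.02,0,0,0,0,0]]'; python3 -c "
from h import *
cart(hi=.695); goal(.42,0,.062)
shot('scene','s3.png')"
```

```text
time_s: 8.35
tcp_pos: [0.5906, 0.0279, 0.0769]
tcp_rot: [[-1.0, -0.022, 0.0], [-0.022, 1.0, 0.0], [-0.0, 0.0, -1.0]]
contact_force: [-2.0, 0.2, 1.5]
gripper_width: 0.498
gripper_force: 1.1
v 1 380 centre [0.6445 0.0721]
v -1 387 centre [0.6447 0.0718]
t 8.4 uvz [ 5.911e-01 -5.000e-04  7.690e-02] w 0.5 F [-0.1 -0.7  0.1]
shift [0.2852 0.0005 0.0247] turn [-0.      0.0004 -0.0008]
time_s: 9.02
tcp_pos: [0.6027, 0.0281, 0.0769]
tcp_rot: [[-1.0, -0.022, 0.0], [-0.022, 1.0, -0.0], [-0.0, -0.0, -1.0]]
contact_force: [-0.2, 0.6, 0.3]
gripper_width: 0.501
gripper_force: 0.0
v 1 186 centre [0.673  0.0676]
v -1 194 centre [0.672  0.0671]
t 9.07 uvz [ 6.03e-01 -5.00e-04  7.69e-02] w 0.5 F [ 0.4 -0.3 -0.6]
shift [0.305  0.0005 0.0248] turn [ 0.      0.0002 -0.0008]
```

View pics/s3.png

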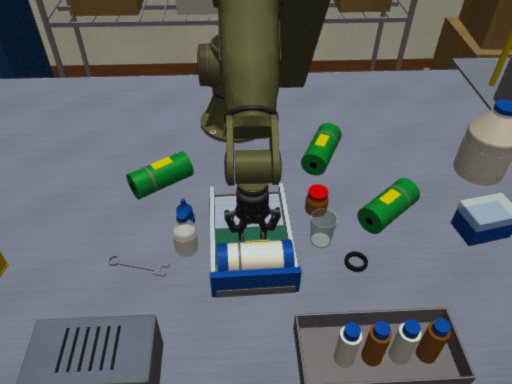

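The cartridge has dropped into the seat: it lies at about (255,257), right by the blue stop, with its centre height at 67 mm. The fingers are still behind it but no longer touching. I'll wait for it to settle, back off and check.

```bash
python3 -m inch '[[0,0,0,0,0,0],[0,0,0,0,0,0],[0,0,0,0,0,0],[0,0,0,0,0,0],[0,0,0,0,0,0]]' >/dev/null; python3 -c "
from h import *
cart(hi=.695)"; python3 -m inch '[[0.02,0,0,0,0,0],[0.05,0,0,0,0,0],[0.08,0,-0.02,0,0,0],[0.11,0,-0.08,0,0,0],[0.14,0,-0.16,0,0,0]]';  python3 -m inch '[[0.05,0,-0.06,0,0,0],[0.1,0,-0.12,0,0,0],[0.15,0,-0.16,0,0,0],[0.15,0,-0.16,0,0,0],[0.15,0,-0.16,0,0,0]]'; python3 -c "
from h import *
cart(hi=.695); shot('scene','s4.png'); shot('top','t4.png')
a=cv2.imread('pics/s4.png'); b=cv2.imread('pics/t4.png'); cv2.imwrite('pics/both.png',np.hstack([a[120:340,90:440],b[70:290,130:400]]))"
```

```text
v 1 186 centre [0.6717 0.0673]
v -1 193 centre [0.6721 0.0674]
time_s: 10.42
tcp_pos: [0.5174, 0.0262, 0.1732]
tcp_rot: [[-1.0, -0.022, -0.002], [-0.022, 1.0, 0.0], [0.002, 0.0, -1.0]]
contact_force: [-0.5, -0.0, 0.1]
gripper_width: 0.504
gripper_force: 0.0
time_s: 11.05
tcp_pos: [0.4288, 0.0242, 0.2685]
tcp_rot: [[-1.0, -0.022, -0.0], [-0.022, 1.0, 0.0], [0.0, 0.0, -1.0]]
contact_force: [-0.6, -0.5, -0.0]
gripper_width: 0.499
gripper_force: 0.0
v 1 188 centre [0.6724 0.0675]
v -1 191 centre [0.6725 0.0674]
```

View pics/both.png

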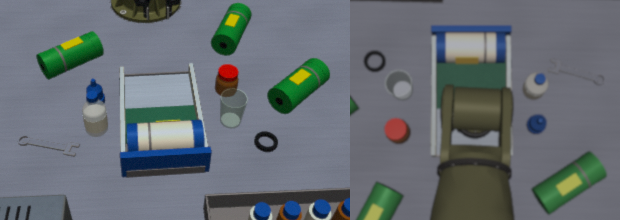

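The combined view shows the cartridge resting in the seat by the stop: at about (163,137) in the scene half and (473,47) in the top half. The arm is clear and the other things look to be where they stood, so I'm handing in.

```bash
python3 -c "
from workcell import *
print(sign_off())"
```

```text
the job is handed in; nothing more can be done
None
```

The cartridge was pushed up the ramp with the fingertips and rests in its seat by the blue stop; the arm is clear, the job was handed in after about 11 s, and the other objects appeared unmoved in the last pictures.

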